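# Find the hidden release of the cutter case by touch

## Robot

A 6-joint arm with a two-finger parallel gripper is mounted at the origin on the work surface. World frame = base frame: x ahead of the robot, y to its left, z up, the work surface at z = 0. Lengths are in m, angles in rad, forces in N, time in s.
With the tool pointing down it reaches from about 0.3 to 0.775 m from the base axis. Payload 14.6 kg.
Tool frame: the origin (TCP) lies midway between the tips of the shut fingers; the grasp point (between the pads) lies 19 mm behind it; z points along the fingers, y is the line along which they close (so a half turn about z gives the same grasp; the last joint's range is limited). The gripper opens to 94 mm and grips with 3 to 60 N. Pads are 16 mm wide; open, the fingers measure 119 mm over their backs; the gripper's body (75 mm by 177 mm) begins 78 mm behind the grasp point.
Start: joints at [1.209, 0.3, 1.521, -0, 1.321, -0.067], TCP at [0.16, 0.526, 0.205] pointing down, gripper open.
Joint ranges: [-3.03, 3.03], [-0.79, 2.21], [0.23, 2.52], [-1.04, 4.18], [0, 3.07], [-2.55, 2.55]. Speed limits (rad/s): [2.22, 2.22, 2.57, 3.14, 3.14, 3.14].

## Interface

Orientations are given as a rotation vector (axis times angle).
In Python, from rig import robot gives the robot as it stands. Calls block until the motion is done:
- robot.goto(position, orientation): joint-space move of the TCP to a pose.
- robot.move_straight(position, orientation=None, max_speed=0.15, max_force=None): straight line of the TCP; orientation=None keeps the orientation; max_speed is the mean speed in m/s. With max_force (N) it stops when the force on the tool has changed by that much, and returns True; else False.
- robot.move_j(angles): joint-space move.
- robot.grip(opening, effort=None): finger opening in m; effort is the grip in N (None keeps the last); returns when the fingers have stopped.
- robot.wait(seconds).
- robot.solve_ik(position, orientation): joint angles nearest the present ones, or None.
- robot.read_camera(name): name is "scene" or "top" or "wrist"; returns (picture, depth): 384x512x3 uint8, red, green, blue; 384x512 float32, m along the optical axis (not along the pixel's ray), 0 where there is no reading.
- robot.camera_params(name): a dict with "K" (3x3 intrinsics, pixels), "rvec" (rotation vector, rad) and "tvec" (3), from world to camera coordinates, as OpenCV has them; the wrist camera has in their place "T_tool_cam" (4x4, takes a point from camera to tool coordinates, whose origin is the TCP and whose axes are the flange's). Camera axes: x right, y down, z forward; pixel columns grow to the right and rows downward; lengths in m; the calibration is good to about 2 mm. A picture is of the moment at which its call begins: read the wrist's pose just before it. camera_params takes no time and is no camera call.
A pose or a line that the arm cannot do raises robot.Unreachable and nothing moves.
- robot.job_done(): hands the job in; it is judged then, once.
Readings, each from a call of its own:
- robot.read_clock(): time.
- robot.read_q(): joint angles.
- robot.read_dq(): joint speeds.
- robot.read_effort(): joint torques, N m.
- robot.read_tcp_pos(): TCP position.
- robot.read_tool_rot(): TCP orientation.
- robot.read_contact_force(): force on the tool from outside, world axes, zero at the start.
- robot.read_ft_torque(): the same for the moment, N m.
- robot.read_width(): finger opening in m.
- robot.read_finger_force(): force on a finger pad.
Only numpy, scipy, OpenCV 4.12 (cv2) and the standard library are available. Lean on these libraries where they do the work, as an engineer would, in place of code of your own. Each camera call takes 0.05 s, during which the arm holds its last target. There are 200 camera calls.

## Task

Open the child-safe cutter case: set a fingertip on top of the grey ridge at its left end (the robot's left), feel along the ridge to the right until you find the hidden notch, and press the catch inside the notch down until the cover springs fully open. Then take the hand away clear of everything, without grasping anything or disturbing the things standing around.

Things in the scene. Friction and masses are not known exactly. Their poses are not given: they have to be found in the camera images.
- case: Cutter case fixed to the table: white plastic box, 165 mm deep (its x) by 412 mm long (its y), flat sliding cover with its top 48 mm above the table, raised grey ridge along the robot-side edge. Origin: centre of its underside, on the table. x points from the ridge to the back of the case, away from the robot; y along the ridge to the robot's left; z up. Turned up to 0.3 rad
- ridge_mid (a point): Middle of the ridge's top face (case frame x -69, y 0, z 70 mm; same axes as the case). The ridge is rigid plastic, 22 mm wide, smooth and level, from y -204 to +204 mm, unbroken but for one notch. The notch is cut right across, 36 mm long in y, upright walls; its centre lies anywhere from y -60 to +60 mm. This point does not tell where
- ridge_left (a point): Left end of the ridge's top face (case frame x -69, y +204, z 70 mm). Start to feel within 80 mm of it, the hand pointing down with its fingers shut
- catch (a joint): Release catch, the floor of the notch, same grey plastic: how far it is pressed, m. 0 = up (its top 10 mm below the ridge's top, 60 mm above the table), 0.007 = fully down. Sprung: about 2 N to start, 6 to 7 N fully down; lets the cover go at about 0.004; rises when let go
- cover (a joint): the sliding cover: how far it has slid back from the ridge, m. 0 = shut and latched, 0.045 = fully open. Its own spring slides it away from the robot, level, in under a second once the catch is pressed; it then stays open. Latched, it cannot be pushed open
- tape_roll: white roll of tape lying flat, 90 mm across, 24 mm high; behind the case. Leave alone; origin at the centre of its underside
- eraser: black whiteboard eraser with grey felt, 45 x 110 x 32 mm, lying in front of the case. Leave alone; origin at the centre of its underside
- ruler: aluminium ruler, 30 x 200 x 4 mm, lying in front of the case. Leave alone; origin at the centre of its underside
- glue_jar: white glue jar, 60 mm across, 85 mm high, at the left of the case. Leave alone; origin at the centre of its underside
- foam_tower: small white model tower of three stacked blocks, 60 x 80 mm, 77 mm high, at the right of the case. Leave alone; origin at the centre of its underside
- cup: blue ceramic cup, 72 mm across, 80 mm high, behind the case. Leave alone; origin at the centre of its underside

How it is judged:
On the way, in this order (a step that is already met when the one before it is completed fails the run):
1. a fingertip rests on the ridge at its left end (hand more than 115 mm to +y of the case's middle), the case still latched (x of the grasp point in the frame of case between -0.11 and -0.028 m and z of the grasp point in the frame of case below 0.105 m and contact force between the fingers and anything else above 0.4 N and y of the grasp point in the frame of case above 0.115 m and value of joint catch below 0.001 m and value of joint cover below 0.003 m), for 0.1 s.
2. a fingertip still feels the ridge further to the right (less than 105 mm), before the catch is pressed (x of the grasp point in the frame of case between -0.11 and -0.028 m and z of the grasp point in the frame of case below 0.105 m and contact force between the fingers and anything else above 0.4 N and y of the grasp point in the frame of case below 0.105 m and value of joint catch below 0.001 m and value of joint cover below 0.003 m), for 0.1 s.
3. the catch in the notch is pressed down at least 4 mm by the fingertip (contact force between the fingers and anything else above 0.4 N and value of joint catch above 0.0038 m), for 0.03 s.
4. the cover has sprung open at least 40 mm (value of joint cover above 0.04 m), for 0.1 s.
At the end, for the whole second after the job is handed in: The cover stands open by at least 40 mm and at rest, the catch is let go and back up (within 1.5 mm), and every bystander is within 25 mm of where it began (value of joint cover above 0.04 m and velocity of joint cover below 0.01 m/s and value of joint catch below 0.0015 m and distance of each of tape_roll, eraser, ruler, glue_jar, foam_tower, cup from where it was at the start of the episode below 0.025 m); the robot touches nothing.
It fails at once if a bystander is lifted, carried or knocked away (moved more than 25 mm) (not (distance of each of tape_roll, eraser, ruler, glue_jar, foam_tower, cup from where it was at the start of the episode below 0.025 m)).
It also fails if it takes over 48 s, if anything falls off the work surface, if the arm or the gripper's body presses on something with over 40 N, if the wrist force passes 120 N, or if a joint passes its speed limit or range.

## Working session

There is one attempt and no reset: what is moved stays moved. The work goes in short steps, each a Python script; the robot and the scene stay as the last script left them, time stands still between calls to the robot, and variables do not carry over. Pictures are saved under pics/ and viewed, at most 10 in all, crops included, and the job is handed in when it is done.

```bash
mkdir -p pics; ls
python3 - <<'E'
from rig import robot
import cv2,numpy as np
for n in("top","scene"):
    a,d=robot.read_camera(n); np.savez(f"{n}.npz",a=a,d=d)
    cv2.imwrite(f"pics/{n}.png",a[...,::-1])
    p=robot.camera_params(n); print(n,p)
print(robot.read_tool_rot(),robot.read_clock(), (d>0).mean())
E
```

```text
pics
top {'K': array([[496.6775501 ,   0.        , 254.52288585],
       [  0.        , 496.6775501 , 193.57237448],
       [  0.        ,   0.        ,   1.        ]]), 'rvec': array([ 2.17031922, -2.10874153,  0.14922647]), 'tvec': array([0.00656953, 0.59767188, 1.04834019])}
scene {'K': array([[362.38937538,   0.        , 256.41413062],
       [  0.        , 362.38937538, 194.49091477],
       [  0.        ,   0.        ,   1.        ]]), 'rvec': array([ 1.87942988,  1.28949133, -0.62699795]), 'tvec': array([-0.26770167, -0.24898751,  1.42162962])}
[-4.61283279e-01 -3.10732269e+00  1.50891679e-03] 0.1 0.9959055582682291
```

View pics/top.png

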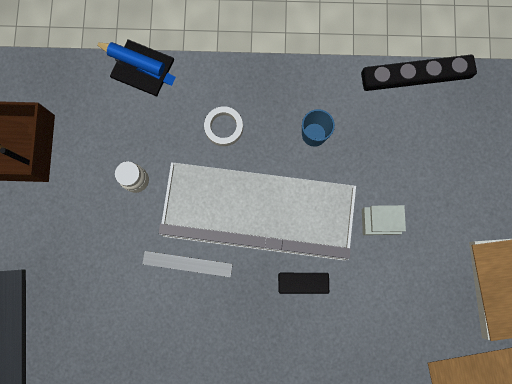

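View pics/scene.png

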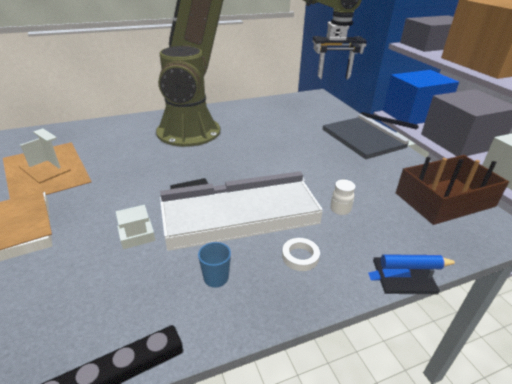

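The top view shows the case, with its ridge running from about (161,231) to (350,256). There are faint notch lines near (265–282, 244). The jar is at (130,175), the ruler at (187,264), the eraser at (303,283) and the tower at (385,219). The scene view agrees, with the ridge on the robot's side.

```bash
cat > h.py <<'E'
import numpy as np,cv2
def cast(p,uv,z):
    "pixel rays onto the plane of height z"
    R=cv2.Rodrigues(p["rvec"])[0]; c=-R.T@p["tvec"]
    uv=np.atleast_2d(uv).astype(float)
    r=np.c_[uv,np.ones(len(uv))]@np.linalg.inv(p["K"]).T@R
    return c+r*((z-c[2])/r[:,2])[:,None]
E
python3 - <<'E'
from rig import robot
from h import *
f=np.load("top.npz");a,d=f["a"],f["d"];p=robot.camera_params("top")
hsv=cv2.cvtColor(a,cv2.COLOR_RGB2HSV)
for uv in[(200,236),(310,250),(272,243),(200,210),(250,300)]: print(uv,a[uv[1],uv[0]],d[uv[1],uv[0]])
R=cv2.Rodrigues(p["rvec"])[0]; c=-R.T@p["tvec"]
v,u=np.mgrid[:384,:512]; r=np.stack([u,v,np.ones_like(u)],-1)@np.linalg.inv(p["K"]).T@R
P=c+r*d[...,None]; z=P[...,2]
print("table z",np.median(z[300:340,150:250]),"cover z",np.median(z[200:220,200:300]))
A=a.astype(int)
m=(A[...,0]>=A[...,2]-4)&(A.sum(2)<420)&(A.sum(2)>200)
m=m.astype(np.uint8); m[:215]=0;m[268:]=0;m[:,:150]=0;m[:,360:]=0
m=cv2.morphologyEx(m,cv2.MORPH_CLOSE,np.ones((5,5)))
n,l,s,_=cv2.connectedComponentsWithStats(m);k=1+s[1:,4].argmax();print(s[k])
vv,uu=np.nonzero(l==k)
W=cast(p,np.c_[uu,vv],0.07)[:,:2].astype(np.float32)
rc=cv2.minAreaRect(W*1000);print("rect",rc, "meanxy",W.mean(0))
# axis by PCA
w,V=np.linalg.eigh(np.cov(W.T));print("axis",V[:,1],"len",np.ptp(W@V[:,1]),"wid",np.ptp(W@V[:,0]))
h=(z>.063)&(z<.08)&(v>215)&(v<268)&(u>150)&(u<360)
Wh=P[h][:,:2];print("depth",h.sum(),Wh.mean(0),np.median(z[h]));w,V=np.linalg.eigh(np.cov(Wh.T));print(V[:,1],np.ptp(Wh@V[:,1]),np.ptp(Wh@V[:,0]))
o=a.copy();o[l==k]=(255,0,0)
o=np.vstack([x[210:275,150:360] for x in(a,o)])
cv2.imwrite("pics/c.png",cv2.resize(o[...,::-1],None,fx=3.8,fy=3.8,interpolation=0))
E
```

```text
(200, 236) [126 122 128] 1.0538753
(310, 250) [118 117 121] 1.048584
(272, 243) [119 116 122] 1.0628319
(200, 210) [179 183 182] 1.0857486
(250, 300) [109 115 120] 1.102461
table z -0.00019602703416488065 cover z 0.047502983824674994
[ 159  215  191   45 2331]
rect ((494.96502685546875, 21.990020751953125), (406.7199401855469, 43.05198287963867), 82.54290008544922) meanxy [0.49136308 0.02162031]
axis [0.10122225 0.99486384] len 0.4067071970390844 wid 0.04612074698711116
depth 1839 [0.49307531 0.0241142 ] 0.0693891767962398
[0.10063523 0.99492339] 0.40814742320687225 0.022132289030962482
```

View pics/c.png

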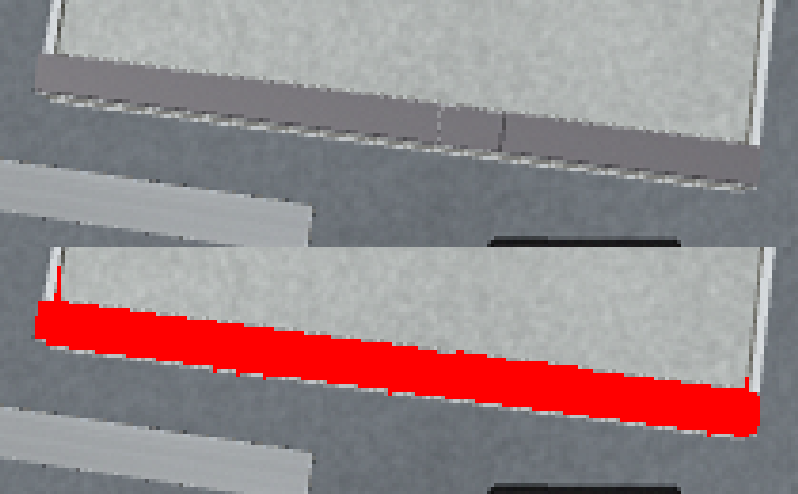

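```bash
cat >> h.py <<'E'
from scipy.spatial.transform import Rotation as Ro
EY=np.array([.1006,.9949,0]); EX=np.array([.9949,-.1006,0])
def rot(s):
    y=s*EX; z=np.array([0,0,-1.]); return Ro.from_matrix(np.c_[np.cross(y,z),y,z]).as_rotvec()
E
python3 - <<'E'
from rig import robot
from h import *
f=np.load("top.npz");d=f["d"];p=robot.camera_params("top")
R=cv2.Rodrigues(p["rvec"])[0]; c=-R.T@p["tvec"]
v,u=np.mgrid[:384,:512]; P=c+(np.stack([u,v,np.ones_like(u)],-1)@np.linalg.inv(p["K"]).T@R)*d[...,None]
h=(P[...,2]>.063)&(P[...,2]<.08)&(v>215)&(v<268)&(u>150)&(u<360)
Q=P[h]; a,b=Q@EX,Q@EY
M=EX*(a.min()+a.max())/2+EY*(b.min()+b.max())/2; print("mid",M); np.save("M.npy",M)
t=np.sort(b-M@EY); g=np.diff(t); print("gap",g.max(),t[g.argmax()])
tgt=M+.165*EY+[0,0,.115]
q0=robot.read_q(); best=None
for s in(1,-1):
    q=robot.solve_ik(tgt,rot(s)); print(s,q)
    if q is not None and(best is None or abs(q[5])<abs(best[1][5])): best=(s,q)
s=best[0]; np.save("s.npy",s); print("s",s)
robot.grip(0.0)
robot.goto(tgt,rot(s))
robot.wait(.2); f0=robot.read_contact_force(); print("f0",f0)
hit=robot.move_straight(tgt-[0,0,.05],max_speed=.03,max_force=2.)
print(hit,robot.read_tcp_pos(),robot.read_contact_force()); robot.wait(.3)
print(robot.read_tcp_pos(),robot.read_contact_force(),robot.read_clock(),robot.read_width())
E
```

```text
mid [0.49284959 0.02164018 0.        ]
gap 0.008977050318564397 -0.0462557351243113
1 [ 2.82169767e-01  3.74570517e-01  1.64331440e+00 -4.44089210e-16
  1.12370773e+00  3.82942941e-01]
-1 None
s 1
f0 [ 0.23599196  0.2805634  -0.45773815]
True [0.50940949 0.18578225 0.07029293] [-0.91048914 -0.06965719  4.57682312]
[0.50941933 0.1858035  0.07030022] [-0.39872539 -0.67695849  5.43505342] 5.1583 0.0001667607896238007
```

Run:
```python
from rig import robot
from h import *
M=np.load("M.npy"); p=robot.read_tcp_pos(); zc=p[2]; y=float((p-M)@EY); log=[]
while y>-.085:
    y-=.008
    st=robot.move_straight(M+y*EY+[0,0,zc],max_speed=.04,max_force=10)
    F=robot.read_contact_force(); p=robot.read_tcp_pos()
    print("%.3f zc %.4f z %.4f F %s %s t %.2f"%((p-M)@EY,zc,p[2],np.round(F,1),st,robot.read_clock()))
    if st: break
    if F[2]<1.:
        hit=robot.move_straight(M+y*EY+[0,0,zc-.004],max_speed=.02,max_force=1.5)
        p=robot.read_tcp_pos(); print("  probe",hit,p[2],robot.read_contact_force()[2])
        if not hit or p[2]<.068: break
        zc=p[2]
    else: zc+=np.clip((F[2]-3.5)*.00005,-.0003,.0003)
```

```text
0.157 zc 0.0703 z 0.0703 F [ 0.7 -1.9  2.7] False t 5.51
0.149 zc 0.0703 z 0.0703 F [ 0.1 -1.7  3.3] False t 5.86
0.140 zc 0.0703 z 0.0703 F [ 0.2 -3.5  3.5] False t 6.21
0.132 zc 0.0703 z 0.0703 F [ 0.5 -3.3  3.9] False t 6.56
0.124 zc 0.0703 z 0.0703 F [-0.1 -2.8  3.6] False t 6.91
0.116 zc 0.0703 z 0.0703 F [-0.1 -2.8  3.5] False t 7.26
0.108 zc 0.0703 z 0.0703 F [-0.8 -2.5  4.2] False t 7.61
0.100 zc 0.0703 z 0.0703 F [-0.2 -2.6  4.5] False t 7.96
0.092 zc 0.0704 z 0.0703 F [ 0.1 -1.4  2.9] False t 8.31
0.085 zc 0.0703 z 0.0703 F [-0.  -2.   2.1] False t 8.66
0.077 zc 0.0703 z 0.0703 F [-0.8 -2.3  2.2] False t 9.01
0.069 zc 0.0702 z 0.0703 F [-0.9 -3.2  4.3] False t 9.36
0.061 zc 0.0702 z 0.0703 F [-0.5 -2.9  4.9] False t 9.71
0.052 zc 0.0703 z 0.0703 F [-0.9 -3.5  4.5] False t 10.06
0.044 zc 0.0704 z 0.0703 F [-1.1 -2.5  3. ] False t 10.41
0.037 zc 0.0703 z 0.0703 F [-0.5 -1.3  2.3] False t 10.76
0.029 zc 0.0703 z 0.0703 F [ 0.3 -1.6  2.9] False t 11.11
0.020 zc 0.0703 z 0.0703 F [-0.4 -2.3  3.4] False t 11.46
0.013 zc 0.0702 z 0.0703 F [-0.6 -3.1  3.7] False t 11.81
0.005 zc 0.0703 z 0.0703 F [-0.4 -2.7  4.4] False t 12.16
-0.004 zc 0.0703 z 0.0703 F [-0.4 -3.5  3.7] False t 12.51
-0.012 zc 0.0703 z 0.0703 F [-0.2 -2.9  3.6] False t 12.86
-0.019 zc 0.0703 z 0.0703 F [ 0.1 -2.1  2.9] False t 13.21
-0.027 zc 0.0703 z 0.0702 F [-0.7 -0.9  2.4] False t 13.56
-0.035 zc 0.0702 z 0.0701 F [ 0.1 -0.  -0.3] False t 13.91
  probe False 0.0660271515025114 0.3112653891269913
```

The notch is found: the force vanishes just past y −27 mm, which puts its centre near −41 mm. Next I press the catch.

Run:
```python
from rig import robot
from h import *
M=np.load("M.npy"); b=M-.0415*EY
print(robot.move_straight(b+[0,0,.066],max_speed=.03,max_force=6))
for z in(.0605,.0585,.0565,.0550,.0540):
    st=robot.move_straight(b+[0,0,z],max_speed=.02,max_force=15)
    print(z,st,robot.read_tcp_pos()[2],np.round(robot.read_contact_force(),1))
    if st: break
robot.wait(1.0)
a,d=robot.read_camera("top"); cv2.imwrite("pics/press.png",a[140:300,130:420,::-1].repeat(2,0).repeat(2,1))
print(robot.read_clock())
```

```text
False
0.0605 False 0.06037908938546767 [0.1 0.  0.1]
0.0585 False 0.058460302573236686 [0.1 0.6 0.6]
0.0565 False 0.05637070186227423 [ 0.4 -0.4 -0.2]
0.055 False 0.05503802361959052 [-1.2  1.   3.7]
0.054 False 0.0540049211077371 [-2.6  0.7  5.4]
17.1
```

View pics/press.png

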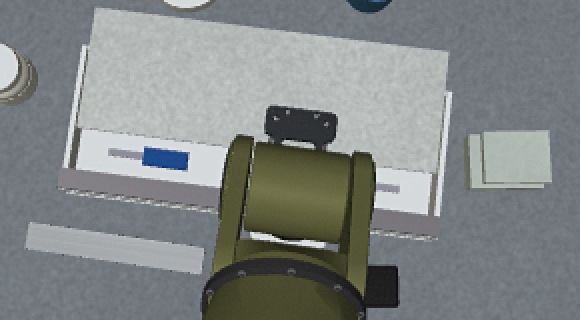

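The cover has sprung open, with the cutters showing in the gap, and nothing nearby has moved. Now I retreat straight up.

Run:
```python
from rig import robot
from h import *
M=np.load("M.npy"); b=M-.0415*EY
robot.move_straight(b+[0,0,.09],max_speed=.05)
robot.move_straight(b+[0,0,.24],max_speed=.12)
robot.goto([.25,.38,.26],robot.read_tool_rot())
robot.wait(.5)
a,d=robot.read_camera("top"); o=np.load("top.npz")["a"]
cv2.imwrite("pics/end.png",np.hstack([x[90:310,100:420,::-1] for x in(o,a)]))
print(robot.read_clock(),robot.read_contact_force())
```

```text
21.6167 [ 0.39447185 -0.19675253 -0.07230123]
```

View pics/end.png

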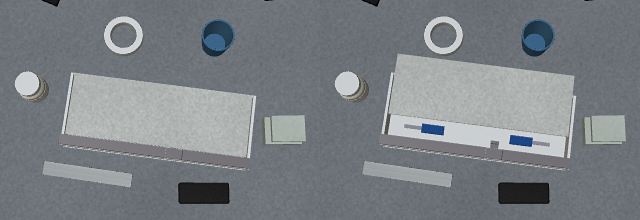

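Before (left) and after (right): the cover is fully open, every bystander is where it was, and the hand is clear.

```bash
python3 -c "
from rig import robot
print(robot.job_done())"
```

```text
the job is handed in; nothing more can be done
None
```

The cutter case is open and the job is handed in: I felt along the ridge to the notch, pressed the catch until the cover slid open, and took the hand away clear by 21.6 s; the last top view shows the bystanders where they began.

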